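Find the rocking canister lid and press it home

TASK

One of the four canister lids is not home, though all four look level: press on the lids near their edges with the fingertips until you find the one that rocks, then push that one straight down in the middle until it is fully home. Only press, do not lift any lid off or knock the things standing round about, and once the loose lid is home do not touch the other three again.

Things in the scene. Friction and masses are not known exactly. Their poses are not given: they have to be found in the camera images.
- tray: fixed wooden tray, 106 x 380 mm; origin: centre of its underside, z up, y along the row (to the robot's left), x across the row, away from the robot. Four like white canisters 84 mm wide, necks 70 mm, stand fixed at y = +141, +47, -47, -141 mm. Three lids lie firm on rigid rims and give nowhere; one neck is 6 mm shorter and its lid stands on a stopper 16 mm wide in the neck's middle.
- lid_1: lid of the canister at tray y = +141 mm (number 1 from the left): round wooden lid, 84 mm across, 12 mm deep skirt, a boss 20 mm wide and 2 mm high in the middle of its flat top. Origin: centre of the skirt's lower edge, z up; flat top 17 mm, boss top 19 mm above it. All lids start level, origin 62 mm above the tray's underside; the loose one, once home, 56 mm.
- lid_2: lid of the canister at tray y = +47 mm (number 2 from the left): same shape as lid_1. Any of the four may be the loose one. Pressed lightly (under 3 N) within 20 mm of its edge, the loose lid tips by about 0.2 rad, so that its edge sinks 6 mm to the rim; released, it levels itself.
- lid_3: lid of the canister at tray y = -47 mm (number 3 from the left): same shape as lid_1. To seat the loose lid, press straight down on its boss: at about 10 N (15 N is plenty) its stopper gives way and slides, the lid goes down 6 mm onto its rim and stays there, firm.
- lid_4: lid of the canister at tray y = -141 mm (number 4 from the left): same shape as lid_1. All lids can shift 3.5 mm sideways on their necks, and turn freely.
- jar_1: bystander, loose: a glass jar with a round lid, 70 mm wide, 104 mm tall; origin at the centre of its underside
- glass_1: bystander, loose: a clear drinking glass, 83 mm wide, 94 mm tall; origin at the centre of its underside
- egg_timer: bystander, loose: a white round kitchen timer, 63 mm wide, 52 mm tall; origin at the centre of its underside
- spice_jar_1: bystander, loose: a small spice jar with a red cap, 45 mm wide, 106 mm tall; origin at the centre of its underside
Things that resemble listed ones, but are neither listed nor needed, are in the scene too. Leave any blue look-alike of the lid_4 alone.

How it is judged:
By the outcome, as a careful person would: the job done as asked, in the order asked, and still so for the second after the job is handed in, with the robot touching nothing.
It also fails if it takes over 48 s, if anything falls off the work surface, if the arm or the gripper's body presses on something with over 40 N, if the wrist force passes 120 N, or if a joint passes its speed limit or range.

ROBOT

A 6-joint arm with a two-finger parallel gripper is mounted at the origin on a cart in front of the work surface, level with it; the furniture and walls round the work are solid. World frame = base frame: x ahead of the robot, y to its left, z up, the work surface at z = 0. Lengths are in mm, angles in rad, forces in N, time in s.
With the tool pointing down it reaches from about 300 to 775 mm from the base axis. Payload 14.6 kg.
Tool frame: the origin (TCP) lies between the finger pads; the fingertips stand 19 mm ahead of it and the grasp point (between the pads) is the TCP; z points along the fingers, y is the line along which they close (so a half turn about z gives the same grasp; the last joint's range is limited). The gripper opens to 94 mm and grips with 3 to 60 N. Pads are 16 mm wide; open, the fingers measure 119 mm over their backs; the gripper's body (75 mm by 177 mm) begins 78 mm behind the grasp point.
Start: joints at [1.138, 0.3, 1.521, -0, 1.321, -0.067], TCP at [196.73, 513.602, 224.446] pointing down, gripper open.
Joint ranges: [-3.03, 3.03], [-0.79, 2.21], [0.23, 2.52], [-1.04, 4.18], [0, 3.07], [-2.55, 2.55]. Speed limits (rad/s): [2.22, 2.22, 2.57, 3.14, 3.14, 3.14].

INTERFACE

Orientations are given as [roll, pitch, yaw] about the fixed x, y, z axes, in that order (R = Rz(yaw) Ry(pitch) Rx(roll)).
In Python, from cell import monitor, imaging, job, find_in, trace gives the robot as it stands. The module is installed in compiled form; this text tells all that it offers.
- The arm moves only by the tool arm_command, never from a script. Its argument "steps" is a list of rows, each a list of 5 numbers: the opening, from 0 (shut) to 1 (fully open), then the shift along the tool's x, y, z in mm, then the turn about the tool's z in degrees. In form: [[gripper, dx, dy, dz, turn], ...]. A call has 1 to 20 rows; each row is the pose to reach, as a shift and turn from the pose commanded when the call began, along the tool's axes at that moment; what a row does not reach only later rows make up. A row lasts 1/8 s, in which the tool goes at most 62.5 mm and 10.7 degrees, less where a joint would pass 70% of its speed; a pose out of reach is approached as far as the arm can. A call with a gripper value outside its range is refused whole. The fingers move at their own pace and stop on an object; "force" is the grip in N (left out, the last holds). Time passes only in rows, so rows that repeat a pose let the fingers close. It gives the time, the measured TCP pose, the force, the opening and the grip force at its end, in the units of the state.
- monitor.read_state(): the state, without advancing time (a new reading comes with each control period).
- imaging.camera(name): name is "side" or "top"; returns a dict with "img" (384x512x3 uint8, red, green, blue), "mtx" (3x3 intrinsics, pixels), "D" ([k1, k2, p1, p2, k3] as OpenCV has them; the pictures are not rectified), "view" (4x4, takes a point from world to camera coordinates). Camera axes: x right, y down, z forward; pixel columns grow to the right and rows downward; lengths in mm; the calibration is good to about 2 mm. A picture is of the moment at which its call begins. There is no depth.
- job.sign_off(): hands the job in; it is judged then, once.
Trained networks look in a picture, given as the dict that the camera call returned (one of the last four; its "shot" number tells which), for a name from the list of things; names that differ only in an ending like _2 or _b are one class to them, and where a whole thing is asked for, a point or a joint stands for the part that bears it (a point fixed in the world has none). Each returns a list of dicts, best first, with "p" (0 to 1); they miss things now and then, are a little off and sometimes report something else, mostly with a low value. They report only what shows in the picture. A call takes as long as a camera call. They do not tell look-alikes from the thing itself.
- find_in(picture, target): "rect" ([centre column, centre row, width, height] in pixels, round what is visible of it).
- trace(picture, target): "region" (384x512 bool, what is visible of it) and "rect" ([centre column, centre row, width, height] in pixels, round what is visible of it).
The state is a dict: "clock": time; "joints": joint angles; "qd": joint speeds; "effort": joint torques, N m; "eef_pos": TCP position; "eef_rot": TCP orientation; "wrist_force": force on the tool from outside, world axes, zero at the start; "moment": the same for the moment, N m; "finger_gap": finger opening in mm; "finger_force": force on a finger pad.
Only numpy, scipy, OpenCV 4.12 (cv2) and the standard library are available. Lean on these libraries where they do the work, as an engineer would, in place of code of your own. Each camera call takes 0.05 s, during which the arm holds its last target. There are 200 camera calls.

## Working session

There is one attempt and no reset: what is moved stays moved. The work goes in short steps, Python scripts to look and compute and a tool call to move; the robot and the scene stay as the last step left them, time stands still between calls to the robot, and variables do not carry over. Pictures are saved under pics/ and viewed, at most 10 in all, crops included, and the job is handed in when it is done.

Besides the shell and the picture viewer there is one more tool, called after "Request:" by a JSON object that holds its "name" and its "arguments". arm_command: Moves the arm, as the interface text tells. Its arguments: {"type":"object","properties":{"steps":{"type":"array","items":{"type":"array","items":{"type":"number"}}},"force":{"type":"number"}},"required":["steps"]}

```bash
mkdir -p pics; cat > h.py <<'E'
import numpy as np,cv2
from cell import monitor,imaging,job,find_in,trace
def ray(c,uv,z):
    V=np.array(c["view"]);n=cv2.undistortPoints(np.array([[uv]],float),np.array(c["mtx"]),np.array(c["D"]))[0,0]
    R=V[:3,:3];o=-R.T@V[:3,3];d=R.T@np.array([n[0],n[1],1]);return o+d*(z-o[2])/d[2]
def proj(c,P):
    V=np.array(c["view"]);return cv2.projectPoints(np.array(P,float).reshape(-1,1,3),cv2.Rodrigues(V[:3,:3])[0],V[:3,3],np.array(c["mtx"]),np.array(c["D"]))[0].reshape(-1,2)
E
python3 - <<'E'
from h import *
a=imaging.camera("top");b=imaging.camera("side")
im=np.vstack([a["img"],b["img"]])[:,:,::-1]
cv2.imwrite("pics/t.png",cv2.resize(a["img"][:,:,::-1],(800,600)));cv2.imwrite("pics/s.png",cv2.resize(b["img"][:,:,::-1],(800,600)))
for n in["lid_1","tray"]:
  for r in find_in(a,n):
    print(n,np.round(r["rect"]),round(r["p"],2),ray(a,r["rect"][:2],79 if n!="tray" else 10).round())
print(monitor.read_state())
E
```

```text
lid_1 [229. 228.  36.  34.] 0.75 [478. 159.  79.]
lid_1 [316. 153.  29.  33.] 0.63 [659. -48.  79.]
lid_1 [289. 178.  33.  34.] 0.6 [597.  16.  79.]
lid_1 [164. 272.  30.  33.] 0.6 [376. 307.  79.]
lid_1 [258. 202.  36.  38.] 0.56 [539.  90.  79.]
tray [269. 191. 134. 126.] 0.77 [571.  59.  10.]
{'clock': 0.2, 'joints': array([ 1.13843057e+00,  3.00252533e-01,  1.52131356e+00,  6.00159894e-07,
        1.32071417e+00, -6.65847137e-02]), 'qd': array([ 2.55531763e-03, -1.27925181e-03, -2.14276405e-03, -4.04452140e-04,
        5.49462559e-05, -1.16630269e-03]), 'effort': array([-2.48156852e-03, -5.31497276e+01, -3.52564073e+01,  7.06320698e-02,
        2.33778771e-02, -5.96475002e-05]), 'eef_pos': array([196.66015172, 513.49106526, 224.11941096]), 'eef_rot': array([-3.14090661e+00, -4.63305760e-05,  2.77581145e+00]), 'wrist_force': array([-0.15353456, -0.15733928, -0.13875191]), 'moment': array([ 0.03329167, -0.00112112,  0.00322645]), 'finger_force': 0.0, 'finger_gap': 94.23536450225477}
```

View pics/t.png

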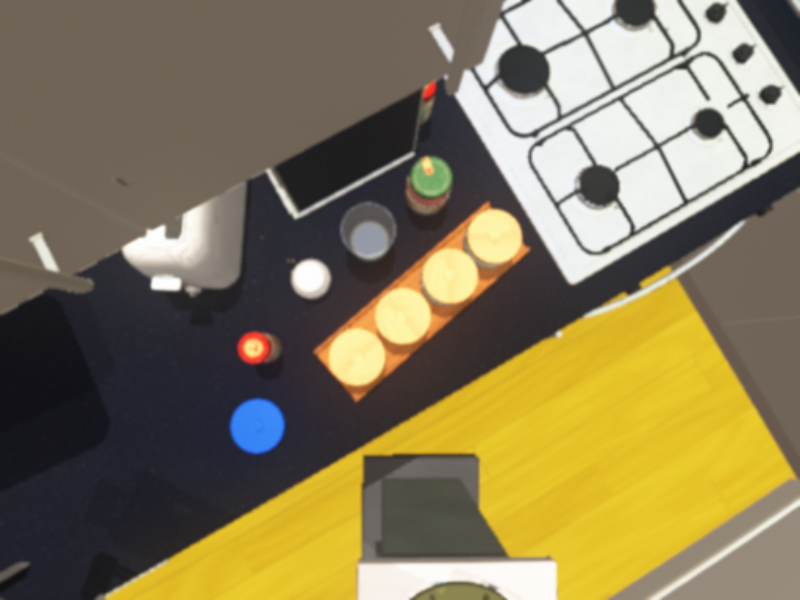

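View pics/s.png

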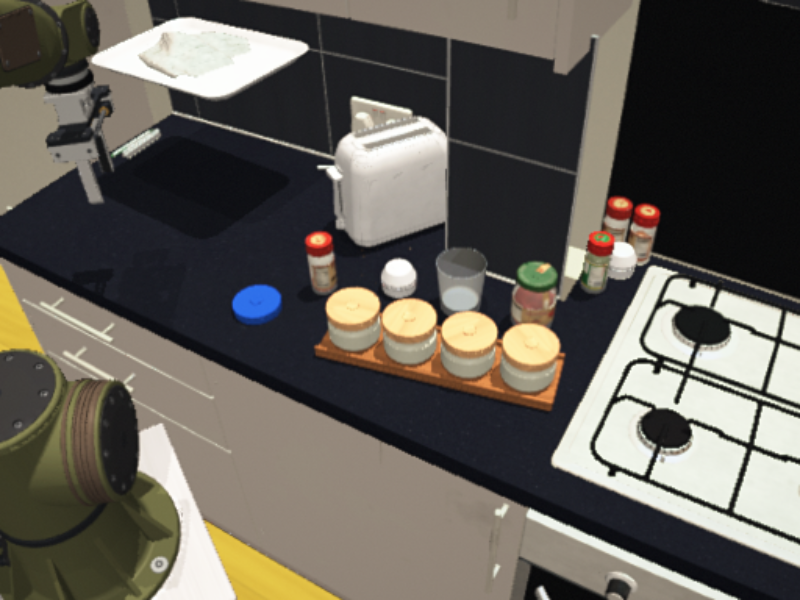

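The top view shows four wooden lids in a row (800x600 view: (357,357), (403,317), (450,276), (494,237)). They sit on the tray, so they are lids 1 to 4 from the left. The blue disc at (257,426) is the look-alike and stays untouched. The jar, glass, timer and spice jar stand behind the row.

```bash
python3 - <<'E'
from h import *
from scipy.optimize import least_squares
t=np.linspace(0,2*np.pi,40)
def cyl(x,y):
    return np.concatenate([np.c_[x+42*np.cos(t),y+42*np.sin(t),0*t+z] for z in(62,79)])
cs=[imaging.camera("top"),imaging.camera("side")]
g=np.array([[478,159],[539,90],[597,16],[659,-48.]])
obs=[]
for c in cs:
  for r in find_in(c,"lid_1"):
    for i,q in enumerate(g):
      d=np.linalg.norm(proj(c,[*q,75])[0]-r["rect"][:2])
      if d<12: obs.append((c,i,np.array(r["rect"][:2])));print(c["shot"],i,np.round(r["rect"]),round(r["p"],2))
off=[141,47,-47,-141]
def cen(p,i): return p[:2]+off[i]*np.array([-np.sin(p[2]),np.cos(p[2])])
def res(p):
  o=[]
  for c,i,uv in obs:
    P=proj(c,cyl(*cen(p,i)));o+=list((P.min(0)+P.max(0))/2-uv)
  return o
s=least_squares(res,[568,54,.71],loss="soft_l1",x_scale=[10,10,.1])
print(s.x,np.round(s.fun,1))
st=monitor.read_state();e=st["eef_pos"];w=st["eef_rot"][2]
X=np.array([np.cos(w),np.sin(w)]);Y=np.array([np.sin(w),-np.cos(w)])
for i in range(4):
  q=cen(s.x,i);d=q-e[:2];print(i+1,q.round(1),"tool shift",(d@X).round(1),(d@Y).round(1))
c=cs[0];im=c["img"][:,:,::-1].copy()
for i in range(4):
  for p in proj(c,cyl(*cen(s.x,i))[40:]): cv2.circle(im,tuple(int(v) for v in p.round()),0,(255,0,0),-1)
cv2.imwrite("pics/c.png",cv2.resize(im[120:280,190:370],None,fx=4,fy=3.7*4/3.7 if 0 else 3.7))
E
```

```text
3 3 [316. 153.  34.  33.] 0.97
3 0 [227. 228.  31.  34.] 0.63
3 2 [289. 178.  39.  37.] 0.56
4 1 [263. 208.  35.  26.] 0.9
4 2 [300. 215.  38.  31.] 0.83
4 0 [226. 197.  32.  27.] 0.67
4 3 [337. 225.  36.  28.] 0.64
[569.33012726  53.6435697    0.69439381] [ 1.5  0.3  0.4 -0.1 -0.7 -0.7 -1.5 -1.9 -0.6  0.2 -0.2  0.2  1.9 -0.1]
1 [479.1 162. ] tool shift -389.4 -227.3
2 [539.3  89.8] tool shift -471.5 -273.2
3 [599.4  17.5] tool shift -553.5 -319.2
4 [659.6 -54.7] tool shift -635.5 -365.1
```

View pics/c.png

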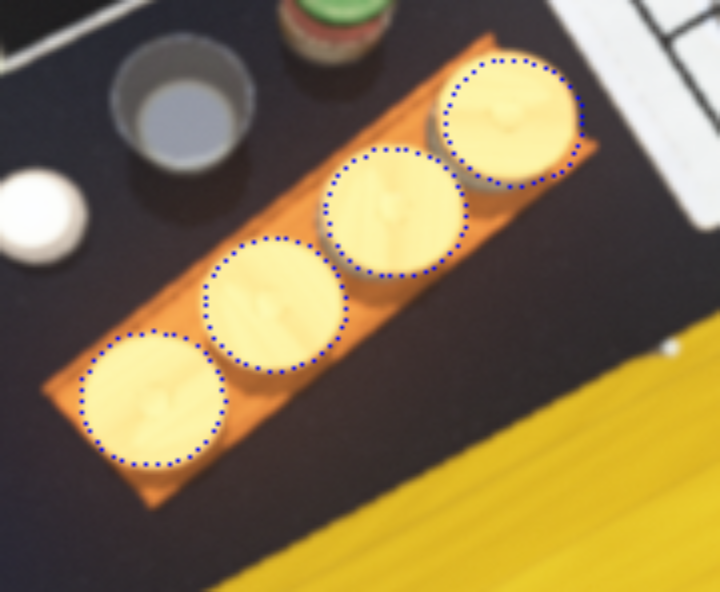

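Request:
{"name": "arm_command", "arguments": {"steps": [[0,-60,-38,20,0],[0,-118,-75,40,0],[0,-175,-111,60,0],[0,-230,-147,60,0],[0,-285,-182,60,0],[0,-335,-213,60,0],[0,-357,-227,60,0],[0,-357,-227,80,0],[0,-357,-227,112,0],[0,-357,-227,115,0],[0,-357,-227,118,0],[0,-357,-227,118,0],[0,-357,-227,118,0]], "force": 20}}

```text
clock: 2.02
eef_pos: [449.2, 174.1, 107.2]
eef_rot: [3.141, 0.001, 2.776]
wrist_force: [-0.0, 0.8, -0.2]
finger_gap: 0.5
finger_force: 0.0
```

Request:
{"name": "arm_command", "arguments": {"steps": [[0,0,0,6,0],[0,0,0,8,0],[0,0,0,9,0],[0,0,0,9,0]]}}

```text
clock: 2.52
eef_pos: [448.8, 173.9, 98.2]
eef_rot: [-3.141, -0.0, 2.776]
wrist_force: [-6.2, -1.4, 13.9]
finger_gap: 0.7
finger_force: 6.9
```

Request:
{"name": "arm_command", "arguments": {"steps": [[0,0,0,0.5,0],[0,0,0,1,0],[0,0,0,1,0]]}}

```text
clock: 2.9
eef_pos: [448.8, 173.9, 98.0]
eef_rot: [-3.142, 0.0, 2.776]
wrist_force: [-12.2, -4.2, 26.9]
finger_gap: 0.7
finger_force: 13.3
```

Lid 1 is firm: it is rigid at z=98, up to 27 N. Next is lid 2, pressed more gently.

Request:
{"name": "arm_command", "arguments": {"steps": [[0,0,0,-15,0],[0,0,0,-20,0],[0,-41,-23,-20,0],[0,-82,-46,-20,0],[0,-82,-46,-15,0],[0,-82,-46,-5,0],[0,-82,-46,-2,0],[0,-82,-46,-2,0],[0,-82,-46,-2,0]]}}

```text
clock: 4.03
eef_pos: [508.7, 102.3, 98.3]
eef_rot: [3.142, -0.0, 2.777]
wrist_force: [-0.2, -0.2, 0.6]
finger_gap: 0.5
finger_force: 0.0
```

Request:
{"name": "arm_command", "arguments": {"steps": [[0,0,0,0.4,0],[0,0,0,0.4,0]]}}

```text
clock: 4.28
eef_pos: [508.9, 102.1, 98.3]
eef_rot: [3.141, -0.0, 2.776]
wrist_force: [-3.6, 1.3, 5.4]
finger_gap: 0.0
finger_force: 2.4
```

Request:
{"name": "arm_command", "arguments": {"steps": [[0,0,0,0.4,0],[0,0,0,0.4,0]]}}

```text
clock: 4.53
eef_pos: [508.9, 102.1, 98.2]
eef_rot: [3.141, -0.0, 2.776]
wrist_force: [-6.0, 2.7, 9.8]
finger_gap: 0.4
finger_force: 5.0
```

Lid 2 is firm as well. On to lid 3.

Request:
{"name": "arm_command", "arguments": {"steps": [[0,0,0,-15,0],[0,0,0,-20,0],[0,-41,-23,-20,0],[0,-82,-46,-20,0],[0,-82,-46,-15,0],[0,-82,-46,-5,0],[0,-82,-46,-1,0],[0,-82,-46,-1,0],[0,-82,-46,-1,0]]}}

```text
clock: 5.65
eef_pos: [568.9, 29.9, 98.6]
eef_rot: [-3.142, -0.0, 2.777]
wrist_force: [-0.1, -0.1, -0.5]
finger_gap: 0.8
finger_force: 0.0
```

Request:
{"name": "arm_command", "arguments": {"steps": [[0,0,0,0.5,0],[0,0,0,0.5,0]]}}

```text
clock: 5.9
eef_pos: [569.1, 29.6, 98.3]
eef_rot: [3.141, -0.0, 2.776]
wrist_force: [-0.6, 1.1, 3.5]
finger_gap: 0.6
finger_force: 1.5
```

Request:
{"name": "arm_command", "arguments": {"steps": [[0,0,0,0.4,0],[0,0,0,0.4,0]]}}

```text
clock: 6.15
eef_pos: [569.2, 29.6, 98.2]
eef_rot: [3.141, 0.0, 2.776]
wrist_force: [-3.9, 3.1, 8.3]
finger_gap: 0.0
finger_force: 3.8
```

Lid 3 is firm, so lid 4 should be the loose one. I'll press it to confirm.

Request:
{"name": "arm_command", "arguments": {"steps": [[0,0,0,-15,0],[0,0,0,-20,0],[0,-40,-22,-20,0],[0,-80,-43,-20,0],[0,-80,-43,-15,0],[0,-80,-43,-5,0],[0,-80,-43,-1,0],[0,-80,-43,-1,0],[0,-80,-43,-1,0]]}}

```text
clock: 7.28
eef_pos: [628.5, -39.1, 99.1]
eef_rot: [3.141, 0.0, 2.776]
wrist_force: [-0.4, -0.6, 1.0]
finger_gap: 0.4
finger_force: 0.0
```

Request:
{"name": "arm_command", "arguments": {"steps": [[0,0,0,0.5,0],[0,0,0,0.5,0]]}}

```text
clock: 7.52
eef_pos: [628.5, -39.4, 98.3]
eef_rot: [3.142, 0.0, 2.776]
wrist_force: [0.4, -0.7, 0.7]
finger_gap: -0.0
finger_force: 0.0
```

Request:
{"name": "arm_command", "arguments": {"steps": [[0,0,0,0.5,0],[0,0,0,0.5,0]]}}

```text
clock: 7.78
eef_pos: [628.5, -39.5, 97.7]
eef_rot: [-3.142, -0.0, 2.776]
wrist_force: [-0.3, 0.0, 0.6]
finger_gap: 0.3
finger_force: 0.1
```

Request:
{"name": "arm_command", "arguments": {"steps": [[0,0,0,1,0],[0,0,0,1,0]]}}

```text
clock: 8.02
eef_pos: [628.4, -39.4, 96.6]
eef_rot: [-3.142, -0.0, 2.776]
wrist_force: [-0.0, -1.0, 1.6]
finger_gap: 0.4
finger_force: 0.1
```

Lid 4 gives 1.5 mm or more at about 1 N. One more small press to be sure, then I'll back off and locate its boss.

Request:
{"name": "arm_command", "arguments": {"steps": [[0,0,0,1,0],[0,0,0,1.5,0],[0,0,0,1.5,0]]}}

```text
clock: 8.4
eef_pos: [628.5, -39.4, 95.2]
eef_rot: [-3.142, -0.0, 2.776]
wrist_force: [0.3, 0.7, -0.0]
finger_gap: 0.4
finger_force: 0.1
```

Request:
{"name": "arm_command", "arguments": {"steps": [[0,0,0,-20,0],[0,0,0,-60,0],[0,40,-20,-100,0],[0,100,-40,-120,0],[0,150,-60,-120,0],[0,150,-60,-120,0],[0,150,-60,-120,0]]}}

```text
clock: 9.28
eef_pos: [467.8, -41.9, 216.7]
eef_rot: [3.141, 0.003, 2.776]
wrist_force: [1.0, -0.3, -0.3]
finger_gap: 0.4
finger_force: 0.0
```

```bash
python3 - <<'E'
from h import *
st=monitor.read_state();print(st["eef_pos"],st["clock"])
cs=[imaging.camera("top"),imaging.camera("side")]
out=[]
for c in cs:
  for r in find_in(c,"lid_4"): print(c["shot"],np.round(r["rect"],1),round(r["p"],2),ray(c,r["rect"][:2],72).round(1))
  p=proj(c,[658,-51,81])[0].round().astype(int);print(p)
  out.append(cv2.resize(c["img"][p[1]-30:p[1]+30,p[0]-38:p[0]+38,::-1],None,fx=5,fy=8 if 0 else 5,interpolation=cv2.INTER_CUBIC))
cv2.imwrite("pics/l4.png",np.hstack(out))
E
```

```text
[467.79136963 -41.92460415 216.71991791] 9.275
5 [256.2 200.6  39.5  33.1] 0.91 [542.7  95.   72. ]
5 [290.1 176.8  35.5  37.6] 0.91 [600.8  13.3  72. ]
5 [227.4 226.4  27.4  34.7] 0.87 [481.2 162.8  72. ]
5 [164.1 272.1  32.4  33. ] 0.79 [374.6 308.6  72. ]
5 [314.9 151.4  30.9  33.3] 0.64 [663.9 -48.   72. ]
[317 153]
6 [263.9 212.4  38.7  22.6] 0.93 [531.9  66.4  72. ]
6 [300.9 213.9  39.4  31.5] 0.86 [603.5  17.2  72. ]
6 [165.2 196.6  27.2  27.1] 0.79 [351.  240.3  72. ]
6 [225.8 196.8  34.2  23.7] 0.77 [479.5 161.6  72. ]
6 [335.8 223.6  34.8  29.5] 0.67 [654.4 -50.7  72. ]
[337 220]
```

View pics/l4.png

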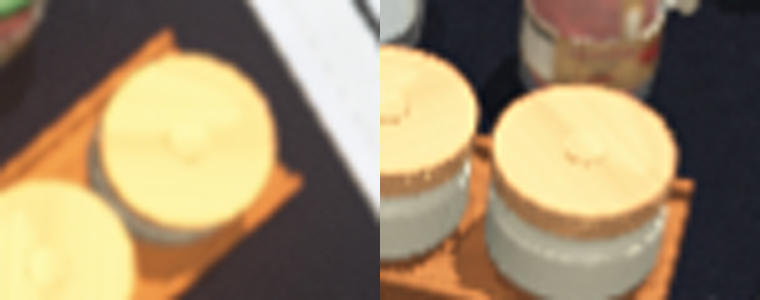

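The crops show lid 4 level and unobstructed. Its disc and boss are centred at pixel (316.1,150.8) in the top view and (339.2,220.6) in the side view.

```bash
python3 - <<'E'
from h import *
a=imaging.camera("top");b=imaging.camera("side")
p=ray(a,(316.1,150.8),79);q=ray(b,(339.2,220.6),80);print(p,q)
m=(p+q)/2;st=monitor.read_state();e=st["eef_pos"];w=st["eef_rot"][2]
d=m-e;print(m,d[0]*np.cos(w)+d[1]*np.sin(w),d[0]*np.sin(w)-d[1]*np.cos(w),e)
E
```

```text
[663.91724031 -49.50651435  79.        ] [661.54529767 -52.9721372   80.        ]
[662.73126899 -51.23932577  79.5       ] -185.79927236310544 61.031813881406286 [467.39257111 -41.80295851 214.97746022]
```

Request:
{"name": "arm_command", "arguments": {"steps": [[0,-50,16,0,0],[0,-100,32,0,0],[0,-150,48,0,0],[0,-185,60,30,0],[0,-185,60,70,0],[0,-185,60,100,0],[0,-185,60,108,0],[0,-185,60,108,0],[0,-185,60,108,0]]}}

```text
clock: 10.7
eef_pos: [661.8, -52.0, 108.9]
eef_rot: [3.141, 0.002, 2.776]
wrist_force: [-0.1, -0.7, 0.7]
finger_gap: 0.6
finger_force: 0.0
```

Request:
{"name": "arm_command", "arguments": {"steps": [[0,0,0,3,0],[0,0,0,5,0],[0,0,0,5,0]]}}

```text
clock: 11.08
eef_pos: [661.1, -52.0, 102.2]
eef_rot: [-3.142, -0.0, 2.776]
wrist_force: [-0.3, -0.3, -0.0]
finger_gap: 0.4
finger_force: 0.0
```

Request:
{"name": "arm_command", "arguments": {"steps": [[0,0,0,1,0],[0,0,0,2,0],[0,0,0,2.5,0],[0,0,0,2.5,0]]}}

```text
clock: 11.58
eef_pos: [661.3, -52.0, 100.3]
eef_rot: [3.142, 0.0, 2.776]
wrist_force: [-2.7, 0.4, 4.9]
finger_gap: 0.8
finger_force: 2.5
```

Request:
{"name": "arm_command", "arguments": {"steps": [[0,0,0,0.5,0],[0,0,0,1,0],[0,0,0,1,0]]}}

```text
clock: 11.95
eef_pos: [661.3, -52.0, 99.7]
eef_rot: [3.141, 0.001, 2.776]
wrist_force: [-3.5, 0.2, 8.1]
finger_gap: 0.5
finger_force: 4.2
```

It is starting to slide, so I'll follow it down.

Request:
{"name": "arm_command", "arguments": {"steps": [[0,0,0,1,0],[0,0,0,2,0],[0,0,0,3,0],[0,0,0,4,0],[0,0,0,4.5,0],[0,0,0,4.5,0]]}}

```text
clock: 12.7
eef_pos: [661.3, -52.0, 95.2]
eef_rot: [3.141, 0.001, 2.776]
wrist_force: [-3.4, -0.1, 8.2]
finger_gap: 0.4
finger_force: 4.2
```

Request:
{"name": "arm_command", "arguments": {"steps": [[0,0,0,0.5,0],[0,0,0,1,0],[0,0,0,1,0],[0,0,0,1,0]]}}

```text
clock: 13.2
eef_pos: [661.4, -52.0, 94.3]
eef_rot: [3.141, 0.001, 2.776]
wrist_force: [-3.0, 0.6, 9.0]
finger_gap: 0.6
finger_force: 4.4
```

Request:
{"name": "arm_command", "arguments": {"steps": [[0,0,0,0.5,0],[0,0,0,0.8,0],[0,0,0,0.8,0],[0,0,0,0.8,0]]}}

```text
clock: 13.7
eef_pos: [661.4, -52.0, 94.2]
eef_rot: [3.141, 0.001, 2.776]
wrist_force: [-7.1, 1.0, 14.6]
finger_gap: 0.8
finger_force: 7.4
```

Request:
{"name": "arm_command", "arguments": {"steps": [[0,0,0,0.3,0],[0,0,0,0.3,0],[0,0,0,0.3,0]]}}

```text
clock: 14.08
eef_pos: [661.4, -52.0, 94.2]
eef_rot: [3.141, 0.001, 2.776]
wrist_force: [-8.9, 0.8, 16.8]
finger_gap: 0.4
finger_force: 8.5
```

It reached a hard stop at 94.2, 6 mm below where the boss was first touched, so the lid is home. Backing off and checking.

Request:
{"name": "arm_command", "arguments": {"steps": [[0,0,0,-10,0],[0,0,0,-50,0],[0,0,0,-100,0],[0,50,-20,-120,0],[0,100,-40,-120,0],[0,150,-60,-120,0],[0,180,-60,-120,0],[0,180,-60,-120,0],[0,180,-60,-120,0]]}}

```text
clock: 15.2
eef_pos: [472.2, -43.7, 212.5]
eef_rot: [3.141, 0.001, 2.776]
wrist_force: [-0.3, 0.2, -0.0]
finger_gap: 0.3
finger_force: 0.0
```

```bash
python3 - <<'E'
from h import *
b=imaging.camera("side");s=monitor.read_state();print(s["eef_pos"],s["clock"],s["wrist_force"])
cv2.imwrite("pics/f.png",cv2.resize(b["img"][120:280,140:400,::-1],None,fx=3,fy=3))
E
```

```text
[472.30132194 -43.74638692 212.19713245] 15.25 [ 0.51633261 -0.5275941   0.1405543 ]
```

View pics/f.png

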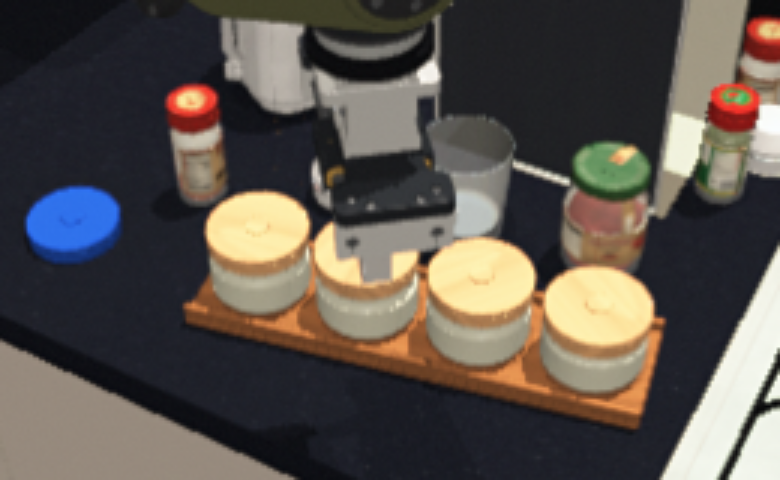

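The picture shows lid 4, at (598,310), level and lower than the others. Everything round about stands undisturbed and the gripper is high and free.

```bash
python3 -c "
from cell import job;print(job.sign_off())"
```

```text
the job is handed in; nothing more can be done
None
```

Lid 4 was the one that rocked; I pressed it down 6 mm to its hard stop and handed the job in at about 15 s, with lids 1–3 firm, not touched again, and nothing knocked.

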